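# Index the notched pocket plate and bolt it

### The arm

A 7-joint arm with a two-finger parallel gripper is mounted at the origin on the work surface. World frame = base frame: x ahead of the robot, y to its left, z up, the work surface at z = 0. Lengths are in m, angles in rad, forces in N, time in s.
With the tool pointing down it reaches from about 0.425 to 0.925 m from the base axis. Payload 6.8 kg.
Tool frame: the origin (TCP) lies at the very end of the fingers, on their centre line; the grasp point (between the pads) lies 19 mm behind it; z points along the fingers, y is the line along which they close (so a half turn about z gives the same grasp; the last joint's range is limited). The gripper opens to 85 mm and grips with 20 to 120 N. Pads are 22 mm wide; open, the fingers measure 114 mm over their backs; the gripper's body (76 mm by 85 mm) begins 54 mm behind the grasp point. The pads swing forward as they close: fully open they stand 13 mm farther back than shut.
Start: joints at [-1.376, 0.477, 0.022, 1.555, -0.011, 1.109, -0.083], TCP at [0.201, 0.644, 0.195] pointing down, gripper open.
Joint ranges: [-2.96, 2.96], [-0.34, 2.1], [-1.41, 1.46], [0.24, 2.44], [-1.37, 4.51], [0.17, 1.92], [-2.96, 2.96]. Speed limits (rad/s): [2.39, 2.39, 3.14, 3.14, 3.14, 3.14, 3.14].

### API

Orientations are given as a rotation vector (axis times angle).
In Python, from bench import r gives the robot as it stands.
- The arm moves only by the shell command python3 -m jog 'ROWS' [FORCE]. ROWS is JSON, a list of rows, each an object of numbers: "fingers": the finger opening in m, from 0 to 0.0854; "x", "y", "z": the shift along the tool's x, y, z in m; "rx", "ry", "rz": the turn, a rotation vector about the tool's x, y, z in degrees. In form: [{"fingers": .., "x": .., "y": .., "z": .., "rx": .., "ry": .., "rz": ..}, ...]. A call has 1 to 8 rows; each row shifts and turns the commanded pose from where the row before left it, along the tool's axes as they then stand; what a row does not reach is not made up. A row lasts 1/8 s, in which the tool goes at most 62.5 mm and 10.7 degrees, less where a joint would pass 70% of its speed; a pose out of reach is approached as far as the arm can. A call is refused whole if a number of a shift passes 0.0625 or a number of a turn 10.7, either way. A call with a gripper value outside its range is refused whole. The fingers move at their own pace and stop on an object; FORCE is the grip in N (left out, the last holds). Time passes only in rows, so rows that do not move let the fingers close. It gives the time, the measured TCP pose, the force, the opening and the grip force at its end, in the units of the state.
- r.get_obs(): the state, without advancing time (a new reading comes with each control period).
- r.grab_frame(name): name is "scene" or "top" or "wrist"; returns (picture, depth): 420x560x3 uint8, red, green, blue; 420x560 float32, m along the optical axis (not along the pixel's ray), 0 where there is no reading.
- r.get_calibration(name): a dict with "mtx" (3x3 intrinsics, pixels), "extrinsics" (4x4, takes a point from camera to world coordinates). Camera axes: x right, y down, z forward; pixel columns grow to the right and rows downward; lengths in m; the calibration is good to about 2 mm. A picture is of the moment at which its call begins: read the wrist's pose just before it. get_calibration takes no time and is no camera call; for the wrist camera it gives the pose at the moment of the call.
- r.hand_in(): hands the job in; it is judged then, once.
Trained networks look in the newest picture that a camera, given by its name, has taken for a name from the list of things; names that differ only in an ending like _2 or _b are one class to them, and where a whole thing is asked for, a point or a joint stands for the part that bears it (a point fixed in the world has none). Each returns a list of dicts, best first, with "score" (0 to 1); they miss things now and then, are a little off and sometimes report something else, mostly with a low value. They report only what shows in the picture. A call takes as long as a camera call. They do not tell look-alikes from the thing itself.
- r.search_frame(target, camera): "xyz" ([x, y, z] in m, in world coordinates, good to about 4 mm: the middle of the surface that is visible of it).
- r.landmark_of(target, camera): "xyz" ([x, y, z] in m, in world coordinates, good to about 4 mm: a listed point, or the origin of a listed thing).
The state is a dict: "clock": time; "joints": joint angles; "qvel": joint speeds; "tau": joint torques, N m; "tcp_pos": TCP position; "orientation": TCP orientation; "contact_force": force on the tool from outside, world axes, zero at the start; "moment": the same for the moment, N m; "grip_width": finger opening in m; "gripper_force": force on a finger pad.
Only numpy, scipy, OpenCV 4.12 (cv2) and the standard library are available. Lean on these libraries where they do the work, as an engineer would, in place of code of your own. Each camera call takes 0.05 s, during which the arm holds its last target. There are 200 camera calls.

### The job

Turn the white pocket plate on its base by gently pushing its blue ears, either way round, until the notch in its rim faces the red mark and the bolt. Then slide the bolt by its red knob fully home onto the floor of the notch, press it there steadily with about 15 newtons at the knob for a second to seat it, and leave it home; never ram the bolt against the plate or lift the plate, and do not disturb the other things on the table.

Things in the scene. Friction and masses are not known exactly. Their poses are not given: they have to be found in the camera images.
- index_base: Green fixed base plate, 200 x 300 x 12 mm (own x -100 to 100, own y -200 to 100), with a dark round pedestal (radius 68 mm, top 38 mm above the table) and a steel spigot (radius 15 mm, top 70 mm above the table). Origin: on the spigot axis at table height; z up. The bolt and red mark lie on its own -y side; the bolt runs along own x = 0 towards the axis (own +y).
- guide (a point): Top centre of the dark bolt guide fixed on the base, red stripes on top, 131 mm from the base axis. It fills base x -20.5 to 20.5, base y -154 to -108, up to 63 mm above the table. Nothing else stands on the green plate.
- disc: White round pocket plate, about 0.9 kg, radius 73 mm, 22 mm thick, loose on the pedestal, its centre hole over the spigot with about 1 mm play. Origin: centre of its underside, 38 mm above the table; z up; own x points at the notch. It turns with sliding friction (2 to 6 N at an ear) and stays where it is left. Eight dark pockets are only its look.
- ear (a point): Middle of the top of the first of four blue ears on the plate's rim, 83 mm from its centre, 60 mm above the table. Ears lie at 45 (this one), 135, 225 and 315 degrees from the plate's own x; each is 14 mm wide, reaches from the rim (73 mm) out to 92 mm, is as thick as the plate, and free underneath down to the green plate at 12 mm.
- notch (a point): Mouth of the notch in the white plate's rim: 68 mm from the plate's centre along its own x, 60 mm above the table. The notch is open upwards and outwards, 16 mm wide, its floor 57 mm from the centre; a red patch on the plate's top lies just inside it.
- mark (a point): Where the notch mouth has to be: on the bolt's line, 68 mm from the base axis towards the bolt, 60 mm above the table. A red line on the green base ends below it.
- bolt_nose (a point): Middle of the flat front end of the square steel bolt, 50 mm above the table, 94 to 100 mm from the base axis at the start. Slides with 2.5 N of friction, stays where left. 14 mm wide (1 mm to spare each side in the notch, corners broken 0.5 mm), 12 mm high. Fully home it seats on the notch's floor, 57 mm from the plate's centre; off line, it stops hard on the rim, 72 to 75 mm from the base axis.
- bolt_knob (a point): Top centre of the upright red knob on the bolt: 18 mm diameter, from 70 to 100 mm above the table, on a thinner neck. It is 66 mm behind the bolt's nose: 166 mm from the base axis when drawn back, about 123 mm when home.
- cutter: Bystander: open steel ring cutter, 70 mm diameter, 40 mm high, standing; origin at the centre of its underside.
- jar: Bystander: amber jar, 76 mm diameter, 110 mm high; origin at the centre of its underside.
- spatula: Bystander: spatula lying on the table, origin in its middle.
- biscuit0: Bystander: chocolate-coated round biscuit, 54 mm diameter, 24 mm high, on an aluminium tray 12 mm high, with two like it beside it; origin at the centre of its underside.
Things that resemble listed ones, but are neither listed nor needed, are in the scene too. Of the things shaped like the disc, the white one is meant.

How it is judged:
By the outcome, as a careful person would: the job done as asked, in the order asked, and still so for the second after the job is handed in, with the robot touching nothing.
It also fails if it takes over 72 s, if anything falls off the work surface, if the arm or the gripper's body presses on something with over 40 N, if the wrist force passes 120 N, or if a joint passes its speed limit or range.

## Working session

There is one attempt and no reset: what is moved stays moved. The work goes in short steps, Python scripts to look and compute and a shell command to move; the robot and the scene stay as the last step left them, time stands still between calls to the robot, and variables do not carry over. Pictures are saved under pics/ and viewed, at most 10 in all, crops included, and the job is handed in when it is done.

```bash
ls; mkdir -p pics
python3 - <<'E'
from bench import r
import cv2,numpy as np
o=r.get_obs();print(o['clock'],o['tcp_pos'],o['orientation'],o['contact_force'],o['grip_width'])
ims=[]
for c in ("scene","top"):
    p,d=r.grab_frame(c);ims.append(p)
    cv2.imwrite(f"pics/{c}0.png",p[:,:,::-1])
    for t in ("index_base","guide","disc","ear","notch","mark","bolt_nose","bolt_knob","cutter","jar","spatula","biscuit0"):
        print(c,t,[(np.round(q['xyz'],3).tolist(),round(q['score'],2)) for q in r.landmark_of(t,c)[:4]])
E
```

```text
pics
0.0 [0.20110074 0.64364445 0.19410054] [-4.73848334e-01 -3.10548395e+00  2.91281352e-03] [0.35356523 0.25628053 0.19945851] 0.0855433985490572
scene index_base [([0.569, 0.025, 0.001], 0.88)]
scene guide [([0.557, -0.102, 0.063], 0.88), ([0.5, -0.282, 0.009], 0.65)]
scene disc [([0.822, 0.059, 0.001], 0.83), ([0.574, 0.028, 0.039], 0.63), ([0.316, 0.166, 0.002], 0.59), ([0.687, -0.38, -0.0], 0.55)]
scene ear [([0.318, 0.085, 0.023], 0.81), ([0.822, -0.025, 0.021], 0.66), ([0.586, 0.104, 0.06], 0.63)]
scene notch [([0.772, 0.013, 0.026], 0.86), ([0.625, 0.067, 0.061], 0.78), ([0.27, 0.112, 0.022], 0.58)]
scene mark [([0.561, -0.04, 0.062], 0.82)]
scene bolt_nose [([0.562, -0.066, 0.049], 0.68)]
scene bolt_knob [([0.554, -0.132, 0.095], 0.86)]
scene cutter [([0.644, 0.357, -0.002], 0.97)]
scene jar [([0.496, 0.367, -0.0], 0.56)]
scene spatula [([0.686, -0.378, -0.001], 0.96)]
scene biscuit0 [([0.497, -0.281, 0.01], 0.91)]
top index_base [([0.57, 0.026, -0.0], 0.7)]
top guide [([0.549, -0.105, 0.065], 0.93)]
top disc [([0.312, 0.165, -0.003], 0.85), ([0.82, 0.062, 0.002], 0.78), ([0.571, 0.025, 0.041], 0.64)]
top ear [([0.585, 0.11, 0.061], 0.68), ([0.824, -0.024, 0.022], 0.65), ([0.315, 0.082, 0.023], 0.61)]
top notch [([0.773, 0.008, 0.024], 0.89), ([0.626, 0.066, 0.058], 0.6), ([0.266, 0.114, 0.024], 0.57)]
top mark [([0.56, -0.043, 0.064], 0.92), ([0.501, 0.365, 0.002], 0.54), ([0.572, 0.028, 0.042], 0.39)]
top bolt_nose [([0.559, -0.067, 0.053], 0.54)]
top bolt_knob [([0.551, -0.134, 0.103], 0.52)]
top cutter [([0.646, 0.357, 0.005], 0.62), ([0.56, -0.044, 0.064], 0.21)]
top jar [([0.5, 0.366, 0.001], 0.76)]
top spatula [([0.682, -0.376, 0.002], 0.74)]
top biscuit0 [([0.49, -0.28, 0.012], 0.89)]
```

View pics/top0.png

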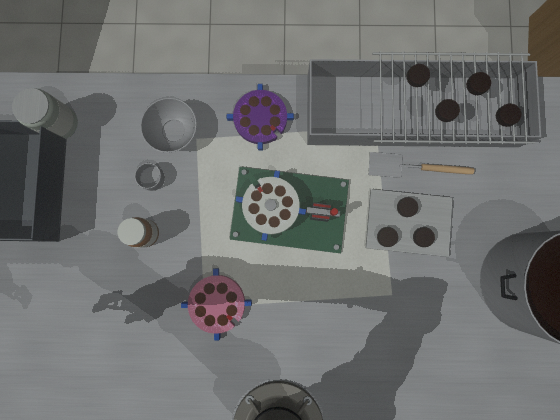

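View pics/scene0.png

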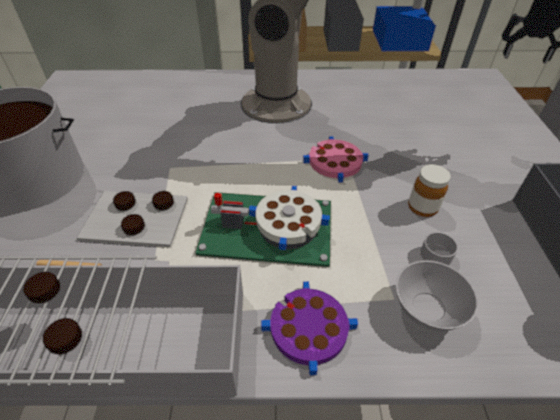

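The top view shows the white disc at about (270,205) px, its notch at upper left (258,188) and the bolt with its red knob to the right (325,211). Image up is +x and image right is −y. The scene view agrees. The pink and purple discs are look-alikes.

The notch is at about 36°, the bolt at about −98°, so the plate has to turn about 135° clockwise. I'll push the ear at about 81°, with tool x pointing radially outward.

```bash
python3 -m jog '[{"x":-0.041,"y":-0.033,"fingers":0},{"x":-0.041,"y":-0.033,"fingers":0},{"x":-0.041,"y":-0.033},{"x":-0.041,"y":-0.033},{"x":-0.041,"y":-0.033},{"x":-0.041,"y":-0.033},{"x":-0.041,"y":-0.033},{"x":-0.041,"y":-0.033}]' 30
python3 -m jog '[{"x":-0.041,"y":-0.033},{"x":-0.041,"y":-0.033},{"x":-0.041,"y":-0.033},{"x":-0.041,"y":-0.033},{"rz":10},{"rz":10},{"rz":10},{"rz":10}]'
python3 -m jog '[{"rz":10},{"rz":10},{"rz":10},{"rz":10},{}]'
python3 - <<'E'
from bench import r
import cv2,numpy as np
o=r.get_obs();print(o['clock'],o['tcp_pos'],o['orientation'],o['contact_force'],np.round(o['joints'],2))
p,d=r.grab_frame("wrist");cv2.imwrite("pics/w1.png",p[:,:,::-1])
for t in ("ear","notch","disc","mark","guide","bolt_knob","bolt_nose","index_base"):
    print(t,[(np.round(q['xyz'],4).tolist(),round(q['score'],2)) for q in r.landmark_of(t,"wrist")[:4]])
E
```

```text
1.3 [0.20126871 0.64431069 0.19510298] [-4.73830340e-01 -3.10561269e+00 -2.20811120e-05] [ 0.06856755 -0.17396473  0.37476006] [-1.38  0.48  0.02  1.56 -0.01  1.11 -0.08]
ear []
notch []
disc []
mark []
guide []
bolt_knob []
bolt_nose []
index_base []validation failed for argument at $[0]...
validation failed for argument at $[0]...
validation failed for argument at $[0]...
```

View pics/w1.png

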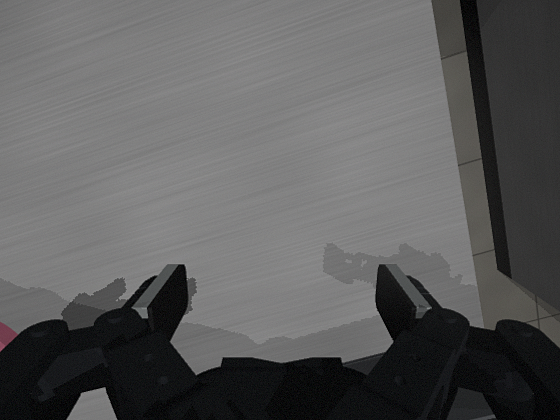

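The move didn't run: each row probably needs every field. The wrist view just shows bare table with the fingers at the bottom, at (170,300) and (395,300) px.

```bash
python3 -m jog '[{"fingers":0,"x":-0.041,"y":-0.033,"z":0,"rx":0,"ry":0,"rz":0},{"fingers":0,"x":-0.041,"y":-0.033,"z":0,"rx":0,"ry":0,"rz":0},{"fingers":0,"x":-0.041,"y":-0.033,"z":0,"rx":0,"ry":0,"rz":0},{"fingers":0,"x":-0.041,"y":-0.033,"z":0,"rx":0,"ry":0,"rz":0},{"fingers":0,"x":-0.041,"y":-0.033,"z":0,"rx":0,"ry":0,"rz":0},{"fingers":0,"x":-0.041,"y":-0.033,"z":0,"rx":0,"ry":0,"rz":0},{"fingers":0,"x":-0.041,"y":-0.033,"z":0,"rx":0,"ry":0,"rz":0},{"fingers":0,"x":-0.041,"y":-0.033,"z":0,"rx":0,"ry":0,"rz":0}]' 30
```

```text
clock: 2.75
tcp_pos: [0.4366, 0.2931, 0.1955]
orientation: [0.474, 3.105, 0.001]
contact_force: [1.8, 1.0, 0.2]
grip_width: -0.0
gripper_force: 0.0
```

```bash
python3 -m jog '[{"fingers":0,"x":-0.041,"y":-0.033,"z":0,"rx":0,"ry":0,"rz":10},{"fingers":0,"x":-0.046,"y":-0.025,"z":0,"rx":0,"ry":0,"rz":10},{"fingers":0,"x":-0.049,"y":-0.017,"z":0,"rx":0,"ry":0,"rz":10},{"fingers":0,"x":-0.051,"y":-0.008,"z":0,"rx":0,"ry":0,"rz":10},{"fingers":0,"x":0,"y":0,"z":0,"rx":0,"ry":0,"rz":10},{"fingers":0,"x":0,"y":0,"z":0,"rx":0,"ry":0,"rz":10},{"fingers":0,"x":0,"y":0,"z":0,"rx":0,"ry":0,"rz":10},{"fingers":0,"x":0,"y":0,"z":0,"rx":0,"ry":0,"rz":10}]'
python3 - <<'E'
from bench import r
import cv2,numpy as np
from scipy.spatial.transform import Rotation as R
o=r.get_obs();M=R.from_rotvec(o['orientation']).as_matrix();print(o['clock'],o['tcp_pos'],np.degrees(np.arctan2(M[1,0],M[0,0])),o['contact_force'],np.round(o['joints'],2))
K=r.get_calibration("wrist");T=np.array(K['extrinsics']);print((M.T@(T[:3,3]-o['tcp_pos'])).round(3),(M.T@T[:3,:3]).round(2))
p,d=r.grab_frame("wrist");cv2.imwrite("pics/w2.png",p[:,:,::-1])
for t in ("ear","notch","disc","index_base"):
    print(t,[(np.round(q['xyz'],4).tolist(),round(q['score'],2)) for q in r.landmark_of(t,"wrist")[:4]])
E
```

```text
clock: 3.75
tcp_pos: [0.5516, 0.1213, 0.1952]
orientation: [-2.365, -2.068, -0.0]
contact_force: [-0.9, -0.3, 1.2]
grip_width: 0.0
gripper_force: 0.0
3.75 [0.55162802 0.12134832 0.19519248] 82.3246895142049 [-0.89813716 -0.31020982  1.16748782] [-0.75  0.32  0.53  1.85 -0.19  1.02 -0.28]
[ 0.068  0.    -0.179] [[ 0.   -0.96 -0.27]
 [ 1.    0.   -0.  ]
 [ 0.   -0.27  0.96]]
ear [([0.3145, 0.0834, 0.0207], 0.97), ([0.5838, 0.1098, 0.06], 0.8), ([0.8182, -0.0208, 0.0229], 0.6)]
notch [([0.7723, 0.0126, 0.0193], 0.92), ([0.6279, 0.0679, 0.0561], 0.68), ([0.2678, 0.121, 0.0237], 0.59)]
disc [([0.8211, 0.0557, 0.0024], 0.98), ([0.3129, 0.169, -0.0015], 0.88), ([0.5735, 0.0226, 0.0329], 0.57)]
index_base [([0.5702, 0.0269, -0.003], 0.63), ([0.5828, 0.1092, 0.0632], 0.24)]
```

View pics/w2.png

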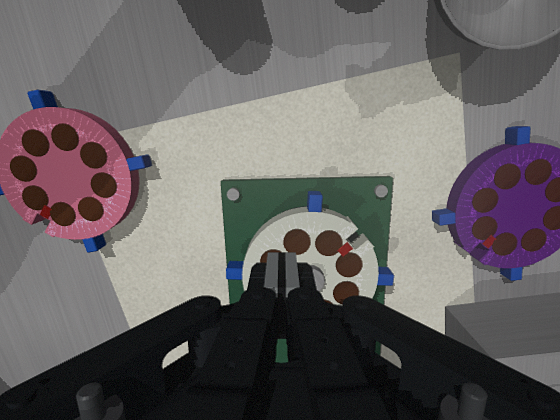

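The wrist camera looks past the closed fingertips at (283,255) px. The target ear is at (315,202) and the white plate's notch at (347,245), which matches the network results. I'll descend behind the ear, then creep to contact.

```bash
python3 -m jog '[{"fingers":0,"x":-0.002,"y":0,"z":0.03,"rx":0,"ry":0,"rz":0},{"fingers":0,"x":0,"y":0,"z":0.03,"rx":0,"ry":0,"rz":0},{"fingers":0,"x":0,"y":0,"z":0.03,"rx":0,"ry":0,"rz":0},{"fingers":0,"x":0,"y":0,"z":0.03,"rx":0,"ry":0,"rz":0},{"fingers":0,"x":0,"y":0,"z":0.02,"rx":0,"ry":0,"rz":0},{"fingers":0,"x":0,"y":0,"z":0.014,"rx":0,"ry":0,"rz":0},{"fingers":0,"x":0,"y":0,"z":0,"rx":0,"ry":0,"rz":0}]'
python3 -m jog '[{"fingers":0,"x":0,"y":0.003,"z":0,"rx":0,"ry":0,"rz":0},{"fingers":0,"x":0,"y":0.003,"z":0,"rx":0,"ry":0,"rz":0},{"fingers":0,"x":0,"y":0.003,"z":0,"rx":0,"ry":0,"rz":0},{"fingers":0,"x":0,"y":0.002,"z":0,"rx":0,"ry":0,"rz":0}]'
python3 -m jog '[{"fingers":0,"x":0,"y":0.002,"z":0,"rx":0,"ry":0,"rz":0},{"fingers":0,"x":0,"y":0.001,"z":0,"rx":0,"ry":0,"rz":0}]'
```

```text
clock: 4.88
tcp_pos: [0.5508, 0.1191, 0.0404]
orientation: [-2.358, -2.075, 0.002]
contact_force: [0.4, 0.2, 0.0]
grip_width: 0.0001
gripper_force: 0.0
clock: 5.38
tcp_pos: [0.5627, 0.1179, 0.0414]
orientation: [2.359, 2.074, 0.001]
contact_force: [1.8, 0.0, 0.3]
grip_width: -0.0001
gripper_force: 0.0
clock: 5.62
tcp_pos: [0.5653, 0.1175, 0.0411]
orientation: [-2.359, -2.074, 0.0]
contact_force: [-0.6, -0.1, 0.1]
grip_width: 0.0003
gripper_force: 0.0
```

```bash
python3 -m jog '[{"fingers":0,"x":0.0006,"y":0.0031,"z":0,"rx":0,"ry":0,"rz":2},{"fingers":0,"x":0.0006,"y":0.0031,"z":0,"rx":0,"ry":0,"rz":2},{"fingers":0,"x":0.0006,"y":0.0031,"z":0,"rx":0,"ry":0,"rz":2},{"fingers":0,"x":0.0006,"y":0.0031,"z":0,"rx":0,"ry":0,"rz":2},{"fingers":0,"x":0.0006,"y":0.0031,"z":0,"rx":0,"ry":0,"rz":2},{"fingers":0,"x":0.0006,"y":0.0031,"z":0,"rx":0,"ry":0,"rz":2},{"fingers":0,"x":0.0006,"y":0.0031,"z":0,"rx":0,"ry":0,"rz":2},{"fingers":0,"x":0.0006,"y":0.0031,"z":0,"rx":0,"ry":0,"rz":2}]'
python3 -m jog '[{"fingers":0,"x":0.0009,"y":0.0047,"z":0,"rx":0,"ry":0,"rz":3},{"fingers":0,"x":0.0009,"y":0.0047,"z":0,"rx":0,"ry":0,"rz":3},{"fingers":0,"x":0.0009,"y":0.0047,"z":0,"rx":0,"ry":0,"rz":3},{"fingers":0,"x":0.0009,"y":0.0047,"z":0,"rx":0,"ry":0,"rz":3},{"fingers":0,"x":0.0009,"y":0.0047,"z":0,"rx":0,"ry":0,"rz":3},{"fingers":0,"x":0.0009,"y":0.0047,"z":0,"rx":0,"ry":0,"rz":3},{"fingers":0,"x":0.0009,"y":0.0047,"z":0,"rx":0,"ry":0,"rz":3},{"fingers":0,"x":0.0009,"y":0.0047,"z":0,"rx":0,"ry":0,"rz":3}]'
cat > st.py <<'E'
from bench import r
import cv2,numpy as np
from scipy.spatial.transform import Rotation as R
C=np.array([.5715,.0265])
def st(C=C):
    o=r.get_obs();M=R.from_rotvec(o['orientation']).as_matrix()
    print('t',round(o['clock'],2),'tcp',o['tcp_pos'].round(4),'yaw',np.degrees(np.arctan2(M[1,0],M[0,0])).round(1),'rel tool axes mm',((M.T@np.r_[o['tcp_pos'][:2]-C,0])[:2]*1e3).round(1),'f',o['contact_force'].round(1),'q',o['joints'].round(2))
    return o
E
python3 - <<'E'
from st import *
st()
p,d=r.grab_frame("top");cv2.imwrite("pics/t3.png",cv2.resize(p[150:270,200:380,::-1],None,fx=3,fy=3))
for t in ("ear","notch"):
    print(t,[(np.round(q['xyz'],4).tolist(),round(q['score'],2)) for q in r.landmark_of(t,"top")[:4]])
E
```

```text
clock: 6.62
tcp_pos: [0.5906, 0.116, 0.0411]
orientation: [-2.627, -1.723, -0.0]
contact_force: [0.3, 0.5, 0.2]
grip_width: 0.0001
gripper_force: 0.0
clock: 7.62
tcp_pos: [0.6255, 0.1011, 0.041]
orientation: [-2.928, -1.138, 0.0]
contact_force: [0.3, 1.3, 0.4]
grip_width: 0.0
gripper_force: 0.0
t 7.62 tcp [0.6255 0.1011 0.041 ] yaw 42.5 rel tool axes mm [ 90.2 -18.5] f [0.3 1.3 0.4] q [-0.69  0.66  0.61  1.81 -0.5   0.83 -0.66]
ear [([0.8229, -0.0226, 0.0211], 0.7), ([0.3131, 0.0818, 0.0247], 0.68), ([0.5828, 0.1076, 0.0588], 0.58)]
notch [([0.6263, 0.0676, 0.0565], 0.85), ([0.2678, 0.1144, 0.0249], 0.78), ([0.7742, 0.0079, 0.0214], 0.69)]
```

View pics/t3.png

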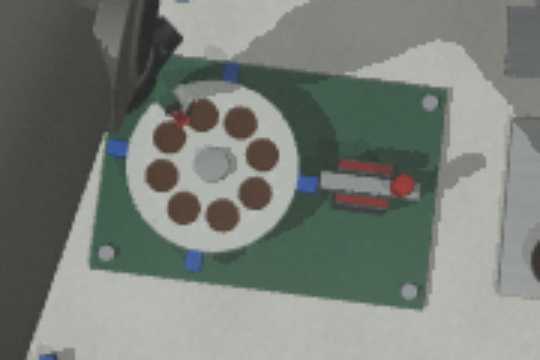

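Run:
```python
from st import *
o=st()
ims=[]
for c in ("scene","top"):
    k=r.get_calibration(c);T=np.linalg.inv(k['extrinsics']);p,d=r.grab_frame(c);p=p.copy()
    for w in (o['tcp_pos'],[.5835,.1085,.06]):
        q=T[:3,:3]@w+T[:3,3];uv=(k['mtx']@q/q[2])[:2];print(c,uv.round(1),'z',q[2].round(3),'depth',d[int(uv[1]),int(uv[0])])
        cv2.circle(p,tuple(uv.astype(int)),1,(0,255,0),-1)
    u,v=uv.astype(int);ims.append(cv2.resize(p[v-65:v+65,u-65:u+65,::-1],(390,390),interpolation=cv2.INTER_NEAREST))
cv2.imwrite("pics/c4.png",np.hstack(ims))
```

```text
t 7.78 tcp [0.6255 0.101  0.041 ] yaw 42.6 rel tool axes mm [ 90.1 -18.2] f [-0.1  0.1  0.4] q [-0.69  0.66  0.61  1.81 -0.5   0.83 -0.66]
scene [322.4 235.7] z 0.866 depth 0.9055768
scene [324.9 215.9] z 0.882 depth 0.79334086
top [243.1 184.5] z 1.079 depth 0.8761665
top [239.2 199.4] z 1.056 depth 1.0566839
```

View pics/c4.png

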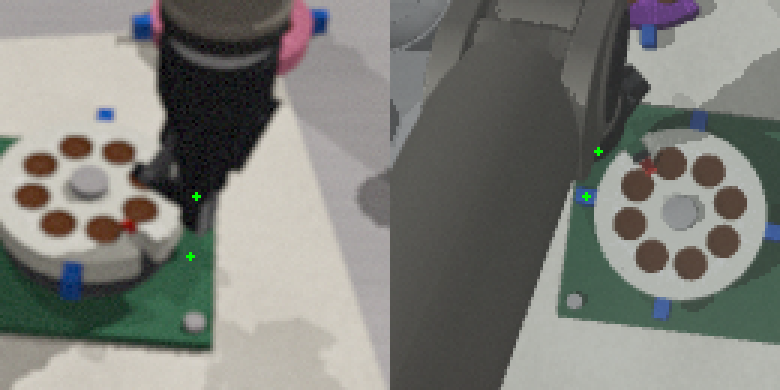

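Run:
```python
from st import *
k=r.get_calibration("scene");T=np.array(k['extrinsics']);p,d=r.grab_frame("scene")
for v in range(215,234,2):
    row=[]
    for u in range(316,334,3):
        z=d[v,u];w=T[:3,:3]@(np.linalg.inv(k['mtx'])@[u,v,1]*z)+T[:3,3];row.append((w*1e3).round().astype(int).tolist())
    print(v,row)
```

```text
215 [[665, 76, 149], [661, 83, 146], [653, 90, 137], [645, 97, 128], [642, 104, 125], [632, 112, 114]]
217 [[665, 76, 145], [660, 83, 138], [651, 91, 129], [645, 98, 122], [638, 105, 115], [623, 115, 98]]
219 [[590, 88, 57], [659, 84, 131], [653, 91, 125], [637, 100, 108], [638, 106, 109], [624, 115, 93]]
221 [[599, 87, 60], [633, 89, 97], [638, 94, 103], [636, 101, 100], [636, 107, 101], [546, 132, 1]]
223 [[606, 87, 61], [632, 89, 90], [640, 94, 99], [637, 101, 96], [634, 108, 92], [552, 131, 1]]
225 [[611, 87, 60], [597, 95, 44], [639, 95, 92], [638, 101, 91], [634, 108, 85], [558, 131, 1]]
227 [[615, 86, 59], [574, 100, 12], [639, 95, 85], [638, 102, 84], [574, 121, 12], [564, 130, 0]]
229 [[615, 87, 51], [579, 99, 10], [580, 106, 12], [581, 113, 12], [580, 120, 11], [569, 130, -1]]
231 [[612, 88, 41], [586, 99, 11], [587, 106, 13], [587, 113, 12], [588, 119, 14], [579, 128, 3]]
233 [[593, 91, 13], [592, 98, 11], [595, 105, 14], [593, 112, 12], [593, 119, 13], [584, 128, 1]]
```

Run:
```python
from st import *
o=r.get_obs();M=R.from_rotvec(o['orientation']).as_matrix()
k=r.get_calibration("wrist");T=np.array(k['extrinsics']);p,d=r.grab_frame("wrist")
cv2.imwrite("pics/w5.png",p[:,:,::-1])
for v in range(225,300,6):
    row=[]
    for u in range(256,316,12):
        z=d[v,u];w=M.T@(T[:3,:3]@(np.linalg.inv(k['mtx'])@[u,v,1]*z)+T[:3,3]-o['tcp_pos']);row.append((w*1e3).round().astype(int).tolist())
    print(v,row)
```

```text
225 [[2, -17, 28], [2, -9, 28], [2, -1, 28], [2, 8, 28], [2, 16, 28]]
231 [[-2, -17, 27], [-3, -9, 28], [-3, -1, 28], [-3, 8, 29], [-3, 16, 28]]
237 [[-7, -17, 28], [-7, -9, 29], [-7, -1, 28], [-7, 8, 28], [-7, 16, 29]]
243 [[-12, -17, 28], [-11, -9, 28], [-12, -1, 29], [-12, 8, 29], [-12, 16, 28]]
249 [[-16, -17, 29], [-16, -9, 28], [-16, -1, 29], [-17, 8, 29], [-16, 16, 28]]
255 [[-21, -18, 29], [11, -6, -44], [10, 0, -43], [11, 5, -45], [-21, 16, 28]]
261 [[-25, -18, 28], [11, -5, -51], [11, 0, -52], [10, 5, -50], [-24, 16, 25]]
267 [[7, -11, -50], [11, -5, -58], [11, 0, -58], [10, 5, -57], [6, 11, -48]]
273 [[7, -11, -55], [11, -5, -63], [11, 0, -63], [11, 5, -63], [6, 10, -54]]
279 [[7, -10, -61], [11, -5, -68], [11, 0, -69], [10, 5, -67], [7, 10, -61]]
285 [[7, -10, -66], [11, -5, -73], [11, 0, -73], [10, 4, -72], [7, 9, -65]]
291 [[13, -8, -82], [12, -4, -80], [9, 0, -74], [12, 4, -79], [13, 8, -81]]
297 [[12, -8, -83], [12, -4, -83], [7, 0, -75], [12, 4, -83], [12, 8, -84]]
```

View pics/w5.png

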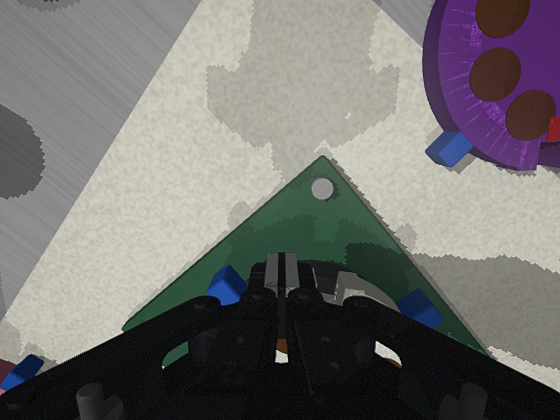

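The plate hasn't moved. Wrist depth puts the real fingertips about 42 mm short of the reported TCP, at about z 0.083, so they passed above the ear. The scene camera's depth agrees. I'll profile the gripper to allow for this before going lower.

Run:
```python
from st import *
o=r.get_obs();M=R.from_rotvec(o['orientation']).as_matrix();tc=o['tcp_pos']
vv,uu=np.mgrid[0:420,0:560]
for c in ("wrist","scene","top"):
    k=r.get_calibration(c);T=np.array(k['extrinsics']);p,d=r.grab_frame(c)
    P=np.stack([uu,vv,np.ones_like(uu)],-1).reshape(-1,3)@np.linalg.inv(k['mtx']).T*d.reshape(-1,1)
    W=((P@T[:3,:3].T+T[:3,3]-tc)@M*1e3)[d.ravel()>0.02]
    print(c)
    for z in range(-140,-30,10):
        s=W[(W[:,2]>=z)&(W[:,2]<z+10)&(np.hypot(W[:,0],W[:,1])<120)]
        if len(s)>5: print(z,len(s),'x',np.percentile(s[:,0],[2,98]).round(),'y',np.percentile(s[:,1],[2,98]).round())
```

```text
wrist
-140 3922 x [16. 20.] y [-18.  19.]
-130 14773 x [ 4. 18.] y [-57.  57.]
-120 12784 x [-5. 17.] y [-53.  54.]
-110 7627 x [-8. 17.] y [-46.  47.]
-100 6641 x [-8. 12.] y [-38.  38.]
-90 3286 x [-8. 13.] y [-32.  33.]
-80 972 x [-10.  13.] y [-17.  17.]
-70 664 x [ 6. 11.] y [-13.  14.]
-60 631 x [ 6. 11.] y [-13.  14.]
-50 400 x [ 6. 11.] y [-12.  13.]
scene
-140 147 x [-4. 20.] y [-50.  60.]
-130 162 x [-10.  18.] y [-56.  63.]
-120 96 x [ 7. 18.] y [-53.  55.]
-110 105 x [-5. 18.] y [-45.  48.]
-100 85 x [-11.  15.] y [-37.  39.]
-90 77 x [-7. 15.] y [-26.  33.]
-80 20 x [ 7. 12.] y [-8. 14.]
-70 26 x [ 4. 13.] y [-2. 15.]
-60 44 x [-6. 13.] y [-11.  16.]
-50 28 x [-5. 12.] y [-3. 16.]
-40 17 x [-91.  10.] y [ 6. 34.]
top
-140 34 x [-8. 11.] y [44. 59.]
-130 41 x [-11.  12.] y [41. 60.]
-120 8 x [-11.  -5.] y [37. 49.]
-40 48 x [-102.  -80.] y [ 6. 29.]
```

The gripper keeps its documented shape; the reported TCP just lies about 42 mm beyond the tips, so tip z ≈ reported z + 0.042. I'll swing back over the ear at this height and descend behind it for real.

```bash
python3 -m jog '[{"fingers":0,"x":-0.0034,"y":-0.0124,"z":0,"rx":0,"ry":0,"rz":-8},{"fingers":0,"x":-0.0034,"y":-0.0124,"z":0,"rx":0,"ry":0,"rz":-8},{"fingers":0,"x":-0.0034,"y":-0.0124,"z":0,"rx":0,"ry":0,"rz":-8},{"fingers":0,"x":-0.0034,"y":-0.0124,"z":0,"rx":0,"ry":0,"rz":-8},{"fingers":0,"x":-0.0034,"y":-0.0124,"z":0,"rx":0,"ry":0,"rz":-8},{"fingers":0,"x":-0.0034,"y":-0.0124,"z":0,"rx":0,"ry":0,"rz":-8},{"fingers":0,"x":0,"y":0,"z":0,"rx":0,"ry":0,"rz":8},{"fingers":0,"x":0,"y":0,"z":0,"rx":0,"ry":0,"rz":0}]'
python3 - <<'E'
from st import *
st()
E
```

```text
clock: 9.12
tcp_pos: [0.552, 0.1168, 0.0412]
orientation: [2.358, 2.075, 0.0]
contact_force: [-0.2, 0.7, -0.0]
grip_width: -0.0
gripper_force: 0.0
t 9.12 tcp [0.552  0.1168 0.0412] yaw 82.7 rel tool axes mm [ 87.1 -30.8] f [-0.2  0.7 -0. ] q [-0.65  0.53  0.44  1.97 -0.33  0.71 -0.14]
```

```bash
python3 -m jog '[{"fingers":0,"x":0.001,"y":0,"z":0.014,"rx":0,"ry":0,"rz":0},{"fingers":0,"x":0.001,"y":0,"z":0.014,"rx":0,"ry":0,"rz":0},{"fingers":0,"x":0,"y":0,"z":0.013,"rx":0,"ry":0,"rz":0},{"fingers":0,"x":0,"y":0.002,"z":0,"rx":0,"ry":0,"rz":0},{"fingers":0,"x":0,"y":0.002,"z":0,"rx":0,"ry":0,"rz":0},{"fingers":0,"x":0,"y":0.002,"z":0,"rx":0,"ry":0,"rz":0}]'
python3 -m jog '[{"fingers":0,"x":0,"y":0.002,"z":0,"rx":0,"ry":0,"rz":0},{"fingers":0,"x":0,"y":0.002,"z":0,"rx":0,"ry":0,"rz":0}]'
python3 -m jog '[{"fingers":0,"x":0.0006,"y":0.0031,"z":0,"rx":0,"ry":0,"rz":2},{"fingers":0,"x":0.0006,"y":0.0031,"z":0,"rx":0,"ry":0,"rz":2}]'
```

```text
clock: 9.88
tcp_pos: [0.5589, 0.1179, 0.0005]
orientation: [2.359, 2.074, 0.001]
contact_force: [0.5, -0.4, 0.2]
grip_width: -0.0001
gripper_force: 0.0
clock: 10.12
tcp_pos: [0.5625, 0.1175, 0.0003]
orientation: [2.359, 2.074, 0.001]
contact_force: [0.9, 0.1, 0.1]
grip_width: -0.0001
gripper_force: 0.0
clock: 10.38
tcp_pos: [0.5677, 0.1179, 0.0]
orientation: [-2.432, -1.987, 0.002]
contact_force: [-3.2, 0.4, 1.5]
grip_width: -0.0002
gripper_force: 1.8
```

```bash
python3 -m jog '[{"fingers":0,"x":0.0006,"y":0.0031,"z":0,"rx":0,"ry":0,"rz":2},{"fingers":0,"x":0.0006,"y":0.0031,"z":0,"rx":0,"ry":0,"rz":2},{"fingers":0,"x":0.0006,"y":0.0031,"z":0,"rx":0,"ry":0,"rz":2}]'
python3 - <<'E'
from st import *
st()
E
```

```text
clock: 10.75
tcp_pos: [0.5779, 0.1172, -0.0]
orientation: [-2.533, -1.858, 0.001]
contact_force: [-3.6, -0.7, 2.0]
grip_width: -0.0003
gripper_force: 1.6
t 10.75 tcp [ 0.5779  0.1172 -0.    ] yaw 72.5 rel tool axes mm [ 88.5 -21.2] f [-3.6 -0.7  2. ] q [-0.64  0.63  0.44  1.93 -0.42  0.67 -0.24]
```

Contact at 3.7 N, and the plate is turning. Carrying on along the arc.

```bash
python3 -m jog '[{"fingers":0,"x":0.001,"y":0.0047,"z":0,"rx":0,"ry":0,"rz":3},{"fingers":0,"x":0.001,"y":0.0047,"z":0,"rx":0,"ry":0,"rz":3},{"fingers":0,"x":0.001,"y":0.0047,"z":0,"rx":0,"ry":0,"rz":3},{"fingers":0,"x":0.001,"y":0.0047,"z":0,"rx":0,"ry":0,"rz":3},{"fingers":0,"x":0.001,"y":0.0047,"z":0,"rx":0,"ry":0,"rz":3},{"fingers":0,"x":0.001,"y":0.0047,"z":0,"rx":0,"ry":0,"rz":3},{"fingers":0,"x":0.001,"y":0.0047,"z":0,"rx":0,"ry":0,"rz":3},{"fingers":0,"x":0.001,"y":0.0047,"z":0,"rx":0,"ry":0,"rz":3}]'
python3 - <<'E'
from st import *
st()
E
python3 -m jog '[{"fingers":0,"x":0.001,"y":0.0047,"z":0,"rx":0,"ry":0,"rz":3},{"fingers":0,"x":0.001,"y":0.0047,"z":0,"rx":0,"ry":0,"rz":3},{"fingers":0,"x":0.001,"y":0.0047,"z":0,"rx":0,"ry":0,"rz":3},{"fingers":0,"x":0.001,"y":0.0047,"z":0,"rx":0,"ry":0,"rz":3},{"fingers":0,"x":0.001,"y":0.0047,"z":0,"rx":0,"ry":0,"rz":3},{"fingers":0,"x":0.001,"y":0.0047,"z":0,"rx":0,"ry":0,"rz":3},{"fingers":0,"x":0.001,"y":0.0047,"z":0,"rx":0,"ry":0,"rz":3},{"fingers":0,"x":0.001,"y":0.0047,"z":0,"rx":0,"ry":0,"rz":3}]'
python3 - <<'E'
from st import *
st()
r.grab_frame("scene")
for t in ("ear","notch"):
    print(t,[(np.round(q['xyz'],4).tolist(),round(q['score'],2)) for q in r.landmark_of(t,"scene")[:4]])
E
```

```text
clock: 11.75
tcp_pos: [0.6144, 0.1069, -0.0002]
orientation: [-2.864, -1.29, 0.001]
contact_force: [-4.1, 0.2, 1.1]
grip_width: -0.0003
gripper_force: 1.4
t 11.75 tcp [ 6.144e-01  1.069e-01 -2.000e-04] yaw 48.5 rel tool axes mm [ 88.6 -21.1] f [-4.1  0.2  1.1] q [-0.67  0.7   0.55  1.85 -0.52  0.74 -0.55]
clock: 12.75
tcp_pos: [0.6443, 0.0824, 0.0001]
orientation: [-3.07, -0.665, -0.0]
contact_force: [-2.2, 1.5, -1.0]
grip_width: -0.0001
gripper_force: 1.1
t 12.75 tcp [6.443e-01 8.240e-02 1.000e-04] yaw 24.5 rel tool axes mm [ 89.4 -20.7] f [-2.2  1.5 -1. ] q [-0.67  0.77  0.65  1.79 -0.63  0.81 -0.85]
ear [([0.647, 0.0562, 0.0617], 0.78), ([0.8247, -0.0226, 0.0217], 0.74)]
notch [([0.7732, 0.0112, 0.0265], 0.71), ([0.633, 0.0015, 0.0621], 0.63), ([0.6842, -0.3801, 0.0008], 0.63)]
```

```bash
python3 -m jog '[{"fingers":0,"x":0.0009,"y":0.0047,"z":0,"rx":0,"ry":0,"rz":3},{"fingers":0,"x":0.0009,"y":0.0047,"z":0,"rx":0,"ry":0,"rz":3},{"fingers":0,"x":0.0009,"y":0.0047,"z":0,"rx":0,"ry":0,"rz":3},{"fingers":0,"x":0.0009,"y":0.0047,"z":0,"rx":0,"ry":0,"rz":3},{"fingers":0,"x":0.0009,"y":0.0047,"z":0,"rx":0,"ry":0,"rz":3},{"fingers":0,"x":0.0009,"y":0.0047,"z":0,"rx":0,"ry":0,"rz":3},{"fingers":0,"x":0.0009,"y":0.0047,"z":0,"rx":0,"ry":0,"rz":3},{"fingers":0,"x":0.0009,"y":0.0047,"z":0,"rx":0,"ry":0,"rz":3}]'
python3 -m jog '[{"fingers":0,"x":0.001,"y":0.0047,"z":0,"rx":0,"ry":0,"rz":3},{"fingers":0,"x":0.001,"y":0.0047,"z":0,"rx":0,"ry":0,"rz":3},{"fingers":0,"x":0.001,"y":0.0047,"z":0,"rx":0,"ry":0,"rz":3},{"fingers":0,"x":0.001,"y":0.0047,"z":0,"rx":0,"ry":0,"rz":3},{"fingers":0,"x":0.001,"y":0.0047,"z":0,"rx":0,"ry":0,"rz":3},{"fingers":0,"x":0.001,"y":0.0047,"z":0,"rx":0,"ry":0,"rz":3},{"fingers":0,"x":0.001,"y":0.0047,"z":0,"rx":0,"ry":0,"rz":3},{"fingers":0,"x":0.001,"y":0.0047,"z":0,"rx":0,"ry":0,"rz":3}]'
python3 - <<'E'
from st import *
st()
E
```

```text
clock: 13.9
tcp_pos: [0.6604, 0.0477, 0.0002]
orientation: [3.142, 0.012, 0.001]
contact_force: [-0.2, 3.4, 2.1]
grip_width: -0.0001
gripper_force: 1.6
clock: 14.9
tcp_pos: [0.6614, 0.0096, 0.0001]
orientation: [3.075, -0.641, 0.0]
contact_force: [0.3, 3.1, 1.4]
grip_width: 0.0004
gripper_force: 1.6
t 14.9 tcp [6.614e-01 9.600e-03 1.000e-04] yaw -23.6 rel tool axes mm [ 89.2 -20.4] f [0.3 3.1 1.4] q [-0.66  0.87  0.85  1.76 -0.81  0.9  -1.43]
```

```bash
python3 -m jog '[{"fingers":0,"x":0.001,"y":0.0047,"z":0,"rx":0,"ry":0,"rz":3},{"fingers":0,"x":0.001,"y":0.0047,"z":0,"rx":0,"ry":0,"rz":3},{"fingers":0,"x":0.001,"y":0.0047,"z":0,"rx":0,"ry":0,"rz":3},{"fingers":0,"x":0.001,"y":0.0047,"z":0,"rx":0,"ry":0,"rz":3},{"fingers":0,"x":0.001,"y":0.0047,"z":0,"rx":0,"ry":0,"rz":3},{"fingers":0,"x":0.001,"y":0.0047,"z":0,"rx":0,"ry":0,"rz":3},{"fingers":0,"x":0.001,"y":0.0047,"z":0,"rx":0,"ry":0,"rz":3},{"fingers":0,"x":0,"y":0,"z":0,"rx":0,"ry":0,"rz":0}]'
python3 - <<'E'
from st import *
st()
ims=[]
for c in ("top","scene","wrist"):
    p,d=r.grab_frame(c);cv2.imwrite(f"pics/{c}6.png",p[:,:,::-1]);np.save(f"pics/{c}6.npy",d)
    for t in ("ear","notch","bolt_nose","bolt_knob","mark","guide"):
        print(c,t,[(np.round(q['xyz'],4).tolist(),round(q['score'],2)) for q in r.landmark_of(t,c)[:4] if abs(q['xyz'][0]-.57)<.12 and abs(q['xyz'][1])<.2])
E
python3 -c "
import cv2,numpy as np
a=cv2.resize(cv2.imread('pics/top6.png')[160:260,230:360],None,fx=4,fy=4,interpolation=cv2.INTER_CUBIC)
b=cv2.resize(cv2.imread('pics/scene6.png')[180:270,190:340],None,fx=4,fy=4)[:,:]
cv2.imwrite('pics/c6.png',a)"
```

```text
clock: 15.9
tcp_pos: [0.6493, -0.0225, -0.0]
orientation: [2.907, -1.188, -0.0]
contact_force: [0.4, 0.1, 0.2]
grip_width: 0.0
gripper_force: 0.3
t 15.9 tcp [ 0.6493 -0.0225 -0.    ] yaw -44.4 rel tool axes mm [ 89.8 -19.5] f [0.4 0.1 0.2] q [-0.66  0.89  0.92  1.8  -0.89  0.93 -1.68]
top ear [([0.632, -0.033, 0.0578], 0.57)]
top notch [([0.5685, -0.0431, 0.058], 0.56)]
top bolt_nose [([0.5604, -0.0629, 0.0525], 0.58)]
top bolt_knob [([0.5519, -0.1336, 0.1008], 0.72)]
top mark [([0.559, -0.0422, 0.0624], 0.95)]
top guide [([0.5513, -0.1036, 0.0665], 0.97)]
scene ear [([0.6323, -0.0344, 0.0595], 0.66)]
scene notch []
scene bolt_nose [([0.5604, -0.0668, 0.0492], 0.79)]
scene bolt_knob [([0.5538, -0.1304, 0.0977], 0.81), ([0.5701, 0.0264, -0.0012], 0.4)]
scene mark [([0.5611, -0.0415, 0.0585], 0.91), ([0.5696, 0.0258, 0.0385], 0.55)]
scene guide [([0.5531, -0.1043, 0.0653], 0.8)]
wrist ear [([0.6252, -0.0281, 0.0614], 0.56)]
wrist notch []
wrist bolt_nose [([0.5605, -0.0668, 0.052], 0.89), ([0.6277, -0.0294, 0.0626], 0.73)]
wrist bolt_knob []
wrist mark []
wrist guide []
```

View pics/c6.png

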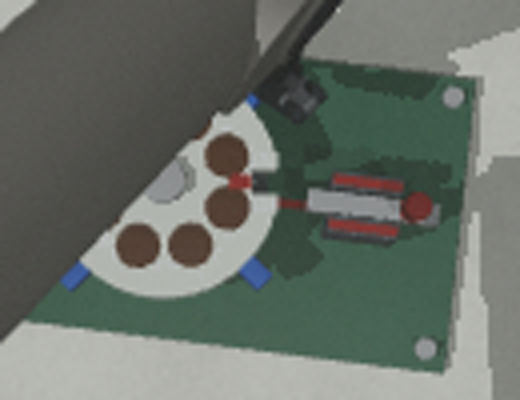

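The plate has turned to within a few degrees. In this crop the notch's red patch is at (240,182), slightly above the bolt line, which runs along the red line (290,204) between the stripes. I'll measure the offset from colours.

```bash
cat > meas.py <<'E'
from st import *
def meas(c,p,k,verbose=1):
    """lateral offset (mm) of the plate's red patch from bolt line; line from guide stripes."""
    T=np.array(k['extrinsics']);Ki=np.linalg.inv(k['mtx'])
    h=cv2.cvtColor(p,cv2.COLOR_RGB2HSV).astype(int)
    m=(((h[...,0]<8)|(h[...,0]>172))&(h[...,1]>140)&(h[...,2]>50)).astype(np.uint8)
    n,lab,s,cen=cv2.connectedComponentsWithStats(m,connectivity=8)
    def w(uv,z):
        dr=(T[:3,:3]@(Ki@np.c_[uv,np.ones(len(uv))].T)).T;return T[:3,3]+dr*((z-T[2,3])/dr[:,2])[:,None]
    out=[]
    for i in range(1,n):
        if s[i,4]<4: continue
        v,u=np.nonzero(lab==i);q=w(np.c_[u,v].astype(float),.0615)[:,:2];c0=q.mean(0)
        if not(.48<c0[0]<.66 and -.19<c0[1]<.03): continue
        e,ev=np.linalg.eigh(np.cov(q.T));out.append((c0,np.sqrt(e)*1e3,np.degrees(np.arctan2(*-ev[::-1,1]))%180,s[i,4]))
        print(c0.round(4),'sd mm',out[-1][1].round(1),'dir',out[-1][2].round(1),'n',s[i,4],'px',cen[i].round(0))
    return out
E
python3 - <<'E'
from meas import *
for c in ("top","scene"):
    p=cv2.imread(f"pics/{c}6.png")[:,:,::-1].copy();print(c);meas(c,p,r.get_calibration(c))
E
```

```text
top
[ 0.5704 -0.0216] sd mm [2.2 3. ] dir 90.9 n 12 px [290. 205.]
[ 0.5711 -0.102 ] sd mm [ 1.2 12. ] dir 83.8 n 25 px [321. 205.]
[ 0.5563 -0.1376] sd mm [2.6 4.3] dir 103.7 n 17 px [335. 211.]
[ 0.5419 -0.1011] sd mm [ 1.2 12.4] dir 82.9 n 26 px [320. 216.]
scene
[ 0.5293 -0.1377] sd mm [ 4.2 11.5] dir 11.3 n 76 px [218. 199.]
[ 0.5407 -0.1024] sd mm [ 2.  12.3] dir 85.4 n 37 px [232. 202.]
[ 0.5705 -0.106 ] sd mm [ 1.7 12. ] dir 84.0 n 33 px [230. 212.]
[ 0.604  -0.0653] sd mm [1.4 3. ] dir 72.9 n 8 px [247. 222.]
```

```bash
python3 -m jog '[{"fingers":0,"x":0.0003,"y":0.0016,"z":0,"rx":0,"ry":0,"rz":1},{"fingers":0,"x":0.0003,"y":0.0016,"z":0,"rx":0,"ry":0,"rz":1},{"fingers":0,"x":0.0003,"y":0.0016,"z":0,"rx":0,"ry":0,"rz":1},{"fingers":0,"x":0.0003,"y":0.0016,"z":0,"rx":0,"ry":0,"rz":1},{"fingers":0,"x":0.0002,"y":0.0008,"z":0,"rx":0,"ry":0,"rz":0.5},{"fingers":0,"x":0,"y":0,"z":0,"rx":0,"ry":0,"rz":0}]'
python3 - <<'E'
from meas import *
st()
p,d=r.grab_frame("top");meas("top",p,r.get_calibration("top"))
E
```

```text
clock: 17.7
tcp_pos: [0.6455, -0.0275, 0.0001]
orientation: [-2.86, 1.299, 0.0]
contact_force: [0.9, 1.7, -0.3]
grip_width: -0.0001
gripper_force: 1.1
t 17.7 tcp [ 6.455e-01 -2.750e-02  1.000e-04] yaw -48.9 rel tool axes mm [ 89.3 -20.2] f [ 0.9  1.7 -0.3] q [-0.67  0.9   0.94  1.81 -0.9   0.94 -1.74]
[ 0.5671 -0.0212] sd mm [2.5 2.8] dir 70.4 n 12 px [289. 206.]
[ 0.5711 -0.1019] sd mm [ 1.2 11.9] dir 83.6 n 25 px [321. 205.]
[ 0.5567 -0.1369] sd mm [3.3 4.4] dir 43.1 n 22 px [334. 211.]
[ 0.5419 -0.1011] sd mm [ 1.2 12.4] dir 82.9 n 26 px [320. 216.]
```

```bash
python3 -m jog '[{"fingers":0,"x":0,"y":-0.005,"z":0,"rx":0,"ry":0,"rz":0},{"fingers":0,"x":0,"y":0,"z":-0.05,"rx":0,"ry":0,"rz":0},{"fingers":0,"x":0,"y":0,"z":-0.05,"rx":0,"ry":0,"rz":0},{"fingers":0,"x":-0.044,"y":0.038,"z":0,"rx":0,"ry":0,"rz":0},{"fingers":0,"x":-0.044,"y":0.038,"z":0,"rx":0,"ry":0,"rz":0},{"fingers":0,"x":0,"y":0,"z":0,"rx":0,"ry":0,"rz":0},{"fingers":0,"x":0,"y":0,"z":0,"rx":0,"ry":0,"rz":0}]'
python3 - <<'E'
from meas import *
st();k=r.get_calibration("wrist")
p,d=r.grab_frame("wrist");cv2.imwrite("pics/w7.png",p[:,:,::-1]);np.save("pics/w7.npy",d);np.save("pics/w7k.npy",np.r_[np.ravel(k['mtx']),np.ravel(k['extrinsics'])])
meas("wrist",p,k)
E
```

```text
clock: 18.62
tcp_pos: [0.535, -0.0079, 0.1005]
orientation: [-2.86, 1.298, -0.002]
contact_force: [0.2, -0.1, -0.2]
grip_width: 0.0
gripper_force: 0.0
t 18.62 tcp [ 0.535  -0.0079  0.1005] yaw -48.8 rel tool axes mm [ 1.8 50.1] f [ 0.2 -0.1 -0.2] q [-0.92  0.65  1.15  2.03 -0.75  0.96 -1.8 ]
[ 0.5483 -0.1443] sd mm [5.1 8. ] dir 67.3 n 1296 px [408.  54.]
[ 0.5697 -0.1068] sd mm [ 1.7 12.8] dir 83.7 n 682 px [342.  78.]
[ 0.5406 -0.1034] sd mm [ 1.7 12.9] dir 83.5 n 639 px [370. 114.]
[ 0.5642 -0.0568] sd mm [1.3 5.8] dir 83.7 n 200 px [296. 144.]
[ 0.5663 -0.0234] sd mm [2.7 3.9] dir 93.6 n 257 px [261. 179.]
```

View pics/w7.png

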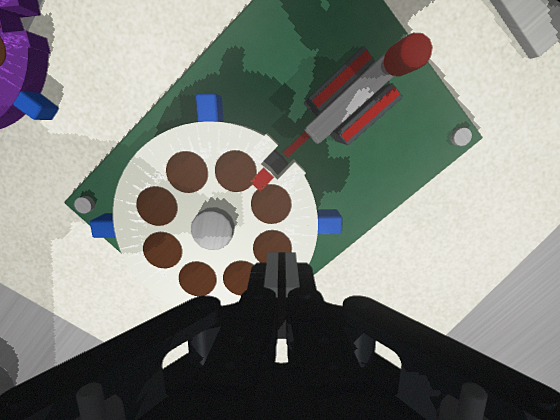

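The view is clear: notch patch at (261,179) px, red line and bolt nose at (305,140), stripes at (342,78) and (370,114), knob at (408,54). The pockets sit symmetrically about the notch, so I'll fit the plate's pose from them and cross-check with the ears.

```bash
cat > pose.py <<'E'
from st import *
from scipy.optimize import least_squares
def back(uv,z,K,T):
    dr=(T[:3,:3]@(np.linalg.inv(K)@np.c_[uv,np.ones(len(uv))].T)).T
    return (T[:3,3]+dr*((np.asarray(z)-T[2,3])/dr[:,2])[:,None])[:,:2]
def comps(m,a0,a1):
    n,lab,s,c=cv2.connectedComponentsWithStats(cv2.morphologyEx(m.astype(np.uint8),cv2.MORPH_OPEN,np.ones((3,3))))
    return [np.argwhere(lab==i)[:,::-1].astype(float) for i in range(1,n) if a0<s[i,4]<a1]
def pose(p,K,T,box=(.48,.67,-.2,.13)):
    h=cv2.cvtColor(p,cv2.COLOR_RGB2HSV).astype(int);H,S,V=h[...,0],h[...,1],h[...,2]
    inb=lambda c:box[0]<c[0]<box[1] and box[2]<c[1]<box[3]
    B=[]
    for q in comps((H<18)&(S>80)&(V<120)&(V>25)&~((H<4)&(S>170)),700,2500):
        (c,(a,b),_)=cv2.fitEllipse(cv2.convexHull(q.astype(np.int32)))
        w=back(np.array([c]),.0602,K,T)[0]
        if inb(w) and .85<len(q)/(np.pi*a*b/4)<1.2 and b/a<1.2: B.append(w)
    B=np.array(B)
    f=lambda x:np.ravel(B-x[:2]-x[3]*np.c_[np.cos(t:=x[2]+np.radians(22.5+45*np.round((np.degrees(np.arctan2(*(B-x[:2])[:,::-1].T)-x[2])-22.5)/45))),np.sin(t)])
    s=least_squares(f,[.5715,.0265,np.radians(-95),.045]);
    print('pockets',len(B),'centre',s.x[:2].round(4),'r',s.x[3].round(4),'notch deg (mod45)',np.degrees(s.x[2]).round(2),'res mm',(np.abs(s.fun).max()*1e3).round(2))
    blue=comps((H>105)&(H<130)&(S>130)&(V>50),100,2500)
    for q in blue:
        w=back(q.mean(0)[None],.058,K,T)[0]-s.x[:2]
        if np.hypot(*w)<.1: print(' ear r',np.hypot(*w).round(4),'ang',np.degrees(np.arctan2(w[1],w[0])).round(1))
    red=((H<8)|(H>172))&(S>140)&(V>50)
    st_=[]
    for q in comps(red,350,900):
        (c,(a,b),_)=cv2.minAreaRect(q.astype(np.float32));w=back(q,.0632,K,T);cw=back(np.array([c]),.0632,K,T)[0]
        e,ev=np.linalg.eigh(np.cov(w.T))
        if inb(cw) and np.sqrt(e[1]/e[0])>4: st_.append((cw,ev[:,1]*np.sign(ev[1,1])))
    if len(st_)==2:
        mid=(st_[0][0]+st_[1][0])/2;d=st_[0][1]+st_[1][1];d/=np.hypot(*d);v=mid-s.x[:2]
        lat=d[0]*(-v[1])+d[1]*v[0]
        print('stripes mid',mid.round(4),'bolt line deg',(np.degrees(np.arctan2(d[1],d[0]))-180).round(2),'mid as seen from centre deg',np.degrees(np.arctan2(v[1],v[0])).round(2),'dist',np.hypot(*v).round(4),'gap',np.hypot(*(st_[0][0]-st_[1][0])).round(4))
E
python3 - <<'E'
from pose import *
k=np.load("pics/w7k.npy");p=cv2.imread("pics/w7.png")[:,:,::-1].copy()
pose(p,k[:9].reshape(3,3),k[9:].reshape(4,4))
E
```

```text
pockets 7 centre [0.5692 0.0261] r 0.0438 notch deg (mod45) -93.14 res mm 1.69
 ear r 0.0833 ang -48.2
 ear r 0.0828 ang 41.1
 ear r 0.084 ang -138.1
stripes mid [ 0.5554 -0.1048] bolt line deg -96.37 mid as seen from centre deg -96.04 dist 0.1316 gap 0.0291
```

The fit checks out: stripes 131.6 mm from the axis, ears at 83 mm. The notch is at about −93.2° and the bolt line at about −96.2°, so about 3° remain. I'll return to the ear and nudge.

```bash
python3 -m jog '[{"fingers":0,"x":0.044,"y":-0.038,"z":0,"rx":0,"ry":0,"rz":0},{"fingers":0,"x":0.044,"y":-0.038,"z":0,"rx":0,"ry":0,"rz":0},{"fingers":0,"x":0,"y":0,"z":0.05,"rx":0,"ry":0,"rz":0},{"fingers":0,"x":0,"y":0,"z":0.05,"rx":0,"ry":0,"rz":0},{"fingers":0,"x":0,"y":0.0025,"z":0,"rx":0,"ry":0,"rz":0},{"fingers":0,"x":0,"y":0.0025,"z":0,"rx":0,"ry":0,"rz":0}]'
python3 -m jog '[{"fingers":0,"x":0.0003,"y":0.0015,"z":0,"rx":0,"ry":0,"rz":1},{"fingers":0,"x":0.0003,"y":0.0015,"z":0,"rx":0,"ry":0,"rz":1},{"fingers":0,"x":0.0003,"y":0.0014,"z":0,"rx":0,"ry":0,"rz":0.9},{"fingers":0,"x":0,"y":0,"z":0,"rx":0,"ry":0,"rz":0}]'
python3 -m jog '[{"fingers":0,"x":0,"y":-0.006,"z":0,"rx":0,"ry":0,"rz":0},{"fingers":0,"x":0,"y":0,"z":-0.05,"rx":0,"ry":0,"rz":0},{"fingers":0,"x":0,"y":0,"z":-0.05,"rx":0,"ry":0,"rz":0},{"fingers":0,"x":-0.044,"y":0.038,"z":0,"rx":0,"ry":0,"rz":0},{"fingers":0,"x":-0.044,"y":0.038,"z":0,"rx":0,"ry":0,"rz":0},{"fingers":0,"x":0,"y":0,"z":0,"rx":0,"ry":0,"rz":0},{"fingers":0,"x":0,"y":0,"z":0,"rx":0,"ry":0,"rz":0}]'
python3 - <<'E'
from meas import *
import pose as P
st();k=r.get_calibration("wrist")
p,d=r.grab_frame("wrist");cv2.imwrite("pics/w8.png",p[:,:,::-1]);np.save("pics/w8k.npy",np.r_[np.ravel(k['mtx']),np.ravel(k['extrinsics'])])
meas("wrist",p,k)
P.pose(p,np.array(k['mtx']),np.array(k['extrinsics']))
E
```

```text
clock: 19.42
tcp_pos: [0.647, -0.0287, 0.0017]
orientation: [2.86, -1.3, 0.004]
contact_force: [-0.7, 0.6, 1.1]
grip_width: 0.0001
gripper_force: 0.0
clock: 19.92
tcp_pos: [0.6435, -0.0308, 0.0008]
orientation: [-2.826, 1.371, -0.002]
contact_force: [3.4, 1.8, 1.8]
grip_width: -0.0002
gripper_force: 1.7
clock: 20.8
tcp_pos: [0.5335, -0.0047, 0.1]
orientation: [2.827, -1.37, -0.001]
contact_force: [0.4, -0.2, 0.3]
grip_width: 0.0005
gripper_force: 0.0
t 20.8 tcp [ 0.5335 -0.0047  0.1   ] yaw -51.7 rel tool axes mm [ 1.  49.2] f [ 0.4 -0.2  0.3] q [-0.93  0.66  1.16  2.03 -0.75  0.96 -1.85]
[ 0.5489 -0.1443] sd mm [5.2 7.9] dir 72.1 n 1437 px [401.  40.]
[ 0.5697 -0.1068] sd mm [ 1.7 12.8] dir 83.7 n 699 px [336.  69.]
[ 0.5405 -0.1036] sd mm [ 1.7 12.7] dir 83.5 n 656 px [366. 103.]
[ 0.5635 -0.0568] sd mm [1.3 5.6] dir 83.4 n 199 px [294. 139.]
[ 0.564  -0.0231] sd mm [2.6 3.9] dir 92.9 n 246 px [262. 178.]
pockets 7 centre [0.5692 0.0265] r 0.0438 notch deg (mod45) -95.55 res mm 1.63
 ear r 0.0834 ang -51.0
 ear r 0.0829 ang 38.8
 ear r 0.0838 ang -140.5
stripes mid [ 0.5552 -0.1048] bolt line deg -96.43 mid as seen from centre deg -96.08 dist 0.1321 gap 0.0291
```

The notch is now at about −95.8° against the bolt line at −96.2°, and the patch is 0.3 mm off the line, which is within the fit. Next I'll turn the tool so its x axis points along the push direction and go behind the knob.

```bash
python3 -m jog '[{"fingers":0,"x":0,"y":0,"z":0,"rx":0,"ry":0,"rz":-10.4},{"fingers":0,"x":0,"y":0,"z":0,"rx":0,"ry":0,"rz":-10.4},{"fingers":0,"x":0,"y":0,"z":0,"rx":0,"ry":0,"rz":-10.4},{"fingers":0,"x":0,"y":0,"z":0,"rx":0,"ry":0,"rz":-10.4},{"fingers":0,"x":0,"y":0,"z":0,"rx":0,"ry":0,"rz":-10.4},{"fingers":0,"x":0,"y":0,"z":0,"rx":0,"ry":0,"rz":-10.4},{"fingers":0,"x":0,"y":0,"z":0,"rx":0,"ry":0,"rz":-10.4},{"fingers":0,"x":0,"y":0,"z":0,"rx":0,"ry":0,"rz":-10.4}]'
python3 -m jog '[{"fingers":0,"x":0,"y":0,"z":0,"rx":0,"ry":0,"rz":-10.4},{"fingers":0,"x":0,"y":0,"z":0,"rx":0,"ry":0,"rz":-10.4},{"fingers":0,"x":0,"y":0,"z":0,"rx":0,"ry":0,"rz":-10.4},{"fingers":0,"x":0,"y":0,"z":0,"rx":0,"ry":0,"rz":-10.4},{"fingers":0,"x":0,"y":0,"z":0,"rx":0,"ry":0,"rz":-10.4},{"fingers":0,"x":-0.051,"y":0.011,"z":0,"rx":0,"ry":0,"rz":0},{"fingers":0,"x":-0.051,"y":0.011,"z":0,"rx":0,"ry":0,"rz":0},{"fingers":0,"x":-0.051,"y":0.011,"z":0,"rx":0,"ry":0,"rz":0}]'
python3 -m jog '[{"fingers":0,"x":0,"y":0,"z":0,"rx":0,"ry":0,"rz":0}]'
python3 - <<'E'
from st import *
o=st();M=R.from_rotvec(o['orientation']).as_matrix()
for c in ("wrist","scene"):
    k=r.get_calibration(c);p,d=r.grab_frame(c);cv2.imwrite(f"pics/{c}9.png",p[:,:,::-1])
    for t in ("bolt_knob","bolt_nose","notch","disc"):
        for q in r.landmark_of(t,c)[:3]:
            if abs(q['xyz'][0]-.57)<.1: print(c,t,np.round(q['xyz'],4),round(q['score'],2),'tool mm',(M.T@(q['xyz']-o['tcp_pos'])*1e3).round(1))
E
```

```text
clock: 21.85
tcp_pos: [0.5349, -0.006, 0.1002]
orientation: [3.021, 0.859, 0.001]
contact_force: [0.7, 0.4, -0.4]
grip_width: -0.0002
gripper_force: 0.0
clock: 22.85
tcp_pos: [0.55, -0.1636, 0.1002]
orientation: [2.345, 2.09, 0.0]
contact_force: [0.1, -0.4, 1.0]
grip_width: -0.0006
gripper_force: 0.0
clock: 22.98
tcp_pos: [0.5492, -0.168, 0.1006]
orientation: [2.351, 2.078, -0.002]
contact_force: [-0.0, -0.1, 0.4]
grip_width: -0.0
gripper_force: 0.0
t 22.98 tcp [ 0.5492 -0.168   0.1006] yaw 82.9 rel tool axes mm [-195.7    1.8] f [-0.  -0.1  0.4] q [-0.24  0.47  0.55  1.92 -0.32  0.84  0.36]
wrist bolt_knob [ 0.554  -0.1363  0.094 ] 0.93 tool mm [32.   0.9  6.5]
wrist bolt_nose [ 0.5619 -0.0671  0.0514] 0.98 tool mm [1.018e+02 1.000e-01 4.880e+01]
wrist notch [ 0.5646 -0.0372  0.0568] 0.8 tool mm [131.8  -0.9  43.3]
scene bolt_knob [ 0.5533 -0.1345  0.0966] 0.79 tool mm [33.7 -0.   3.9]
scene bolt_nose [ 0.5609 -0.0696  0.0504] 0.77 tool mm [99.2 -0.6 49.8]
scene notch [ 0.5604 -0.043   0.0591] 0.74 tool mm [125.5  -4.3  41. ]
scene disc [0.5723 0.0252 0.0392] 0.61 tool mm [194.8  -0.9  60.7]
```

Lined up within 1 mm, with the knob 33 mm ahead of the tool. I'll descend so the tips are at about z 0.079, then creep up to the knob.

```bash
python3 -m jog '[{"fingers":0,"x":0,"y":0,"z":0.02,"rx":0,"ry":0,"rz":0},{"fingers":0,"x":0,"y":0,"z":0.022,"rx":0,"ry":0,"rz":0},{"fingers":0,"x":0,"y":0,"z":0.022,"rx":0,"ry":0,"rz":0},{"fingers":0,"x":0.004,"y":0,"z":0,"rx":0,"ry":0,"rz":0},{"fingers":0,"x":0.004,"y":0,"z":0,"rx":0,"ry":0,"rz":0},{"fingers":0,"x":0.002,"y":0,"z":0,"rx":0,"ry":0,"rz":0}]'
for i in 1 2; do python3 -m jog '[{"fingers":0,"x":0.001,"y":0,"z":0,"rx":0,"ry":0,"rz":0},{"fingers":0,"x":0.001,"y":0,"z":0,"rx":0,"ry":0,"rz":0},{"fingers":0,"x":0.001,"y":0,"z":0,"rx":0,"ry":0,"rz":0},{"fingers":0,"x":0.001,"y":0,"z":0,"rx":0,"ry":0,"rz":0}]'|grep -E 'clock|pos|contact'; done
```

```text
clock: 24.22
tcp_pos: [0.5504, -0.1513, 0.0369]
orientation: [2.343, 2.09, 0.001]
contact_force: [0.4, -2.4, -1.0]
grip_width: 0.0003
gripper_force: 1.3
clock: 24.72
tcp_pos: [0.5507, -0.1473, 0.0364]
contact_force: [-0.2, -1.9, 1.9]
clock: 25.22
tcp_pos: [0.551, -0.1431, 0.0361]
contact_force: [-0.1, -3.2, 1.7]
```

```bash
python3 -m jog '[{"fingers":0,"x":0.001,"y":0,"z":0,"rx":0,"ry":0,"rz":0},{"fingers":0,"x":0.001,"y":0,"z":0,"rx":0,"ry":0,"rz":0},{"fingers":0,"x":0.001,"y":0,"z":0,"rx":0,"ry":0,"rz":0},{"fingers":0,"x":0.001,"y":0,"z":0,"rx":0,"ry":0,"rz":0},{"fingers":0,"x":0.001,"y":0,"z":0,"rx":0,"ry":0,"rz":0},{"fingers":0,"x":0.001,"y":0,"z":0,"rx":0,"ry":0,"rz":0},{"fingers":0,"x":0,"y":0,"z":0,"rx":0,"ry":0,"rz":0}]' | grep -E 'clock|pos|contact'
python3 - <<'E'
from st import *
o=st();M=R.from_rotvec(o['orientation']).as_matrix()
k=r.get_calibration("wrist");p,d=r.grab_frame("wrist");cv2.imwrite("pics/w10.png",cv2.resize(p[20:230,140:420,::-1],(800,600),interpolation=cv2.INTER_CUBIC))
for t in ("bolt_nose","notch","bolt_knob"):
    for q in r.landmark_of(t,"wrist")[:3]:
        if abs(q['xyz'][0]-.57)<.1: print(t,np.round(q['xyz'],4),round(q['score'],2),'tool mm',(M.T@(q['xyz']-o['tcp_pos'])*1e3).round(1))
E
```

```text
clock: 26.1
tcp_pos: [0.5513, -0.1369, 0.036]
contact_force: [2.5, -2.0, 1.0]
t 26.1 tcp [ 0.5513 -0.1369  0.036 ] yaw 83.5 rel tool axes mm [-164.6   -1.4] f [ 2.5 -2.   1. ] q [-0.24  0.55  0.49  1.97 -0.39  0.72  0.37]
bolt_nose [ 0.5639 -0.0488  0.0489] 0.97 tool mm [ 88.9   2.4 -12.9]
bolt_knob [ 0.5575 -0.117   0.0997] 0.55 tool mm [ 20.5   3.8 -63.7]
```

View pics/w10.png

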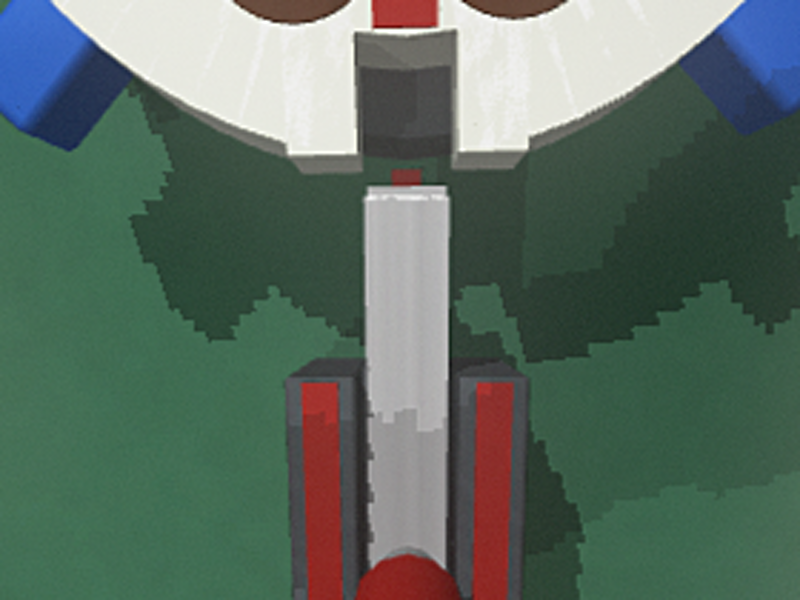

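The last crop shows the bolt centred on the notch: bolt edges at 366–448 px, notch edges at 356–456 px, both centred near 406. I'll slide it in slowly.

```bash
python3 -m jog '[{"fingers":0,"x":0.001,"y":0,"z":0,"rx":0,"ry":0,"rz":0},{"fingers":0,"x":0.001,"y":0,"z":0,"rx":0,"ry":0,"rz":0},{"fingers":0,"x":0.0007,"y":0,"z":0,"rx":0,"ry":0,"rz":0},{"fingers":0,"x":0.0007,"y":0,"z":0,"rx":0,"ry":0,"rz":0}]' | grep -E 'clock|pos|contact'
python3 -m jog '[{"fingers":0,"x":0.0007,"y":0,"z":0,"rx":0,"ry":0,"rz":0},{"fingers":0,"x":0.0007,"y":0,"z":0,"rx":0,"ry":0,"rz":0},{"fingers":0,"x":0.0007,"y":0,"z":0,"rx":0,"ry":0,"rz":0}]' | grep -E 'clock|pos|contact'
```

```text
clock: 26.8
tcp_pos: [0.5516, -0.1337, 0.036]
contact_force: [0.1, -3.4, 0.7]
clock: 27.18
tcp_pos: [0.5518, -0.1316, 0.036]
contact_force: [-1.2, -2.4, -0.9]
```

```bash
python3 -m jog '[{"fingers":0,"x":0.0007,"y":0,"z":0,"rx":0,"ry":0,"rz":0},{"fingers":0,"x":0.0007,"y":0,"z":0,"rx":0,"ry":0,"rz":0},{"fingers":0,"x":0.0007,"y":0,"z":0,"rx":0,"ry":0,"rz":0}]' | grep -E 'clock|pos|contact'
```

```text
clock: 27.55
tcp_pos: [0.5521, -0.1295, 0.036]
contact_force: [-2.2, -3.2, 0.5]
```

```bash
python3 -m jog '[{"fingers":0,"x":0.0007,"y":0,"z":0,"rx":0,"ry":0,"rz":0},{"fingers":0,"x":0.0007,"y":0,"z":0,"rx":0,"ry":0,"rz":0},{"fingers":0,"x":0.0007,"y":0,"z":0,"rx":0,"ry":0,"rz":0},{"fingers":0,"x":0.0007,"y":0,"z":0,"rx":0,"ry":0,"rz":0}]' | grep -E 'clock|pos|contact'
python3 -m jog '[{"fingers":0,"x":0.0007,"y":0,"z":0,"rx":0,"ry":0,"rz":0},{"fingers":0,"x":0.0007,"y":0,"z":0,"rx":0,"ry":0,"rz":0},{"fingers":0,"x":0.0007,"y":0,"z":0,"rx":0,"ry":0,"rz":0},{"fingers":0,"x":0.0007,"y":0,"z":0,"rx":0,"ry":0,"rz":0}]' | grep -E 'clock|pos|contact'
```

```text
clock: 28.05
tcp_pos: [0.5524, -0.1267, 0.036]
contact_force: [-1.7, -2.6, -0.5]
clock: 28.55
tcp_pos: [0.5529, -0.124, 0.0361]
contact_force: [-2.6, -2.5, -1.2]
```

```bash
python3 -m jog '[{"fingers":0,"x":0.0007,"y":0,"z":0,"rx":0,"ry":0,"rz":0},{"fingers":0,"x":0.0007,"y":0,"z":0,"rx":0,"ry":0,"rz":0},{"fingers":0,"x":0.0007,"y":0,"z":0,"rx":0,"ry":0,"rz":0},{"fingers":0,"x":0.0007,"y":0,"z":0,"rx":0,"ry":0,"rz":0},{"fingers":0,"x":0.0007,"y":0,"z":0,"rx":0,"ry":0,"rz":0}]' | grep -E 'clock|pos|contact'
for i in 1 2; do python3 -m jog '[{"fingers":0,"x":0.0004,"y":0,"z":0,"rx":0,"ry":0,"rz":0},{"fingers":0,"x":0.0004,"y":0,"z":0,"rx":0,"ry":0,"rz":0}]' | grep -E 'clock|pos|contact'; done
```

```text
clock: 29.18
tcp_pos: [0.5534, -0.1205, 0.0361]
contact_force: [-2.7, -1.9, -1.0]
clock: 29.42
tcp_pos: [0.5535, -0.1197, 0.0361]
contact_force: [-1.7, -2.6, -0.6]
clock: 29.68
tcp_pos: [0.5535, -0.119, 0.0361]
contact_force: [-2.0, -3.0, -1.1]
```

```bash
for i in 1 2 3; do python3 -m jog '[{"fingers":0,"x":0.0004,"y":0,"z":0,"rx":0,"ry":0,"rz":0},{"fingers":0,"x":0.0004,"y":0,"z":0,"rx":0,"ry":0,"rz":0}]' | grep -E 'clock|pos|contact'; done
```

```text
clock: 29.92
tcp_pos: [0.5537, -0.1181, 0.0361]
contact_force: [-1.5, -2.3, -1.6]
clock: 30.18
tcp_pos: [0.5537, -0.1173, 0.0361]
contact_force: [-1.2, -2.3, -0.5]
clock: 30.42
tcp_pos: [0.5538, -0.1166, 0.0361]
contact_force: [-0.3, -2.8, -1.6]
```

```bash
python3 -m jog '[{"fingers":0,"x":0.0004,"y":0,"z":0,"rx":0,"ry":0,"rz":0},{"fingers":0,"x":0.0004,"y":0,"z":0,"rx":0,"ry":0,"rz":0}]' | grep -E 'clock|pos|contact'
```

```text
clock: 30.68
tcp_pos: [0.5539, -0.1161, 0.0361]
contact_force: [-1.5, -3.4, -1.1]
```

```bash
python3 -m jog '[{"fingers":0,"x":0.0004,"y":0,"z":0,"rx":0,"ry":0,"rz":0},{"fingers":0,"x":0.0004,"y":0,"z":0,"rx":0,"ry":0,"rz":0}]' | grep -E 'clock|pos|contact'
```

```text
clock: 30.92
tcp_pos: [0.5539, -0.116, 0.0361]
contact_force: [-2.6, -6.2, -2.0]
```

```bash
python3 -m jog '[{"fingers":0,"x":0.0003,"y":0,"z":0,"rx":0,"ry":0,"rz":0}]' | grep -E 'clock|pos|contact'
```

```text
clock: 31.05
tcp_pos: [0.5539, -0.116, 0.0361]
contact_force: [-2.1, -6.9, -1.4]
```

It stopped at y = −0.116, where I expected the notch floor. Now I'll build up to about 15 N.

```bash
python3 -m jog '[{"fingers":0,"x":0.0004,"y":0,"z":0,"rx":0,"ry":0,"rz":0},{"fingers":0,"x":0.0004,"y":0,"z":0,"rx":0,"ry":0,"rz":0}]' | grep -E 'clock|pos|contact'
```

```text
clock: 31.3
tcp_pos: [0.5539, -0.1159, 0.0361]
contact_force: [-2.6, -5.8, -1.7]
```

```bash
python3 -m jog '[{"fingers":0,"x":0.0003,"y":0,"z":0,"rx":0,"ry":0,"rz":0},{"fingers":0,"x":0,"y":0,"z":0,"rx":0,"ry":0,"rz":0}]' | grep -E 'clock|pos|contact'
```

```text
clock: 31.55
tcp_pos: [0.5539, -0.1157, 0.0361]
contact_force: [-2.2, -7.5, -2.6]
```

```bash
python3 -m jog '[{"fingers":0,"x":0.0005,"y":0,"z":0,"rx":0,"ry":0,"rz":0},{"fingers":0,"x":0.0005,"y":0,"z":0,"rx":0,"ry":0,"rz":0},{"fingers":0,"x":0,"y":0,"z":0,"rx":0,"ry":0,"rz":0}]' | grep -E 'clock|pos|contact'
```

```text
clock: 31.92
tcp_pos: [0.5539, -0.1155, 0.0362]
contact_force: [-2.5, -9.1, -2.4]
```

```bash
python3 -m jog '[{"fingers":0,"x":0.0005,"y":0,"z":0,"rx":0,"ry":0,"rz":0},{"fingers":0,"x":0.0005,"y":0,"z":0,"rx":0,"ry":0,"rz":0},{"fingers":0,"x":0,"y":0,"z":0,"rx":0,"ry":0,"rz":0}]' | grep -E 'clock|pos|contact'
```

```text
clock: 32.3
tcp_pos: [0.554, -0.1152, 0.0362]
contact_force: [-2.3, -9.7, -3.1]
```

```bash
python3 -m jog '[{"fingers":0,"x":0.0006,"y":0,"z":0,"rx":0,"ry":0,"rz":0},{"fingers":0,"x":0.0006,"y":0,"z":0,"rx":0,"ry":0,"rz":0},{"fingers":0,"x":0.0006,"y":0,"z":0,"rx":0,"ry":0,"rz":0},{"fingers":0,"x":0,"y":0,"z":0,"rx":0,"ry":0,"rz":0}]' | grep -E 'clock|pos|contact'
```

```text
clock: 32.8
tcp_pos: [0.554, -0.1151, 0.0362]
contact_force: [-2.5, -14.6, -3.6]
```

```bash
python3 -m jog '[{"fingers":0,"x":0.0006,"y":0,"z":0,"rx":0,"ry":0,"rz":0},{"fingers":0,"x":0.0006,"y":0,"z":0,"rx":0,"ry":0,"rz":0},{"fingers":0,"x":0,"y":0,"z":0,"rx":0,"ry":0,"rz":0}]' | grep -E 'clock|pos|contact'
```

```text
clock: 33.17
tcp_pos: [0.554, -0.1151, 0.0363]
contact_force: [-2.2, -16.8, -4.0]
```

```bash
python3 -m jog '[{"fingers":0,"x":-0.0005,"y":0,"z":0,"rx":0,"ry":0,"rz":0},{"fingers":0,"x":0,"y":0,"z":0,"rx":0,"ry":0,"rz":0},{"fingers":0,"x":0,"y":0,"z":0,"rx":0,"ry":0,"rz":0},{"fingers":0,"x":0,"y":0,"z":0,"rx":0,"ry":0,"rz":0}]' | grep -E 'clock|pos|contact'
python3 -m jog '[{"fingers":0,"x":0,"y":0,"z":0,"rx":0,"ry":0,"rz":0},{"fingers":0,"x":0,"y":0,"z":0,"rx":0,"ry":0,"rz":0},{"fingers":0,"x":0,"y":0,"z":0,"rx":0,"ry":0,"rz":0},{"fingers":0,"x":0,"y":0,"z":0,"rx":0,"ry":0,"rz":0},{"fingers":0,"x":0,"y":0,"z":0,"rx":0,"ry":0,"rz":0},{"fingers":0,"x":0,"y":0,"z":0,"rx":0,"ry":0,"rz":0},{"fingers":0,"x":0,"y":0,"z":0,"rx":0,"ry":0,"rz":0},{"fingers":0,"x":0,"y":0,"z":0,"rx":0,"ry":0,"rz":0}]' | grep -E 'clock|pos|contact'
```

```text
clock: 33.67
tcp_pos: [0.554, -0.1151, 0.0363]
contact_force: [-2.9, -15.8, -4.3]
clock: 34.67
tcp_pos: [0.554, -0.1151, 0.0362]
contact_force: [-2.3, -16.5, -3.4]
```

```bash
python3 -m jog '[{"fingers":0,"x":-0.0005,"y":0,"z":0,"rx":0,"ry":0,"rz":0},{"fingers":0,"x":0,"y":0,"z":0,"rx":0,"ry":0,"rz":0},{"fingers":0,"x":0,"y":0,"z":0,"rx":0,"ry":0,"rz":0},{"fingers":0,"x":0,"y":0,"z":0,"rx":0,"ry":0,"rz":0},{"fingers":0,"x":0,"y":0,"z":0,"rx":0,"ry":0,"rz":0},{"fingers":0,"x":0,"y":0,"z":0,"rx":0,"ry":0,"rz":0},{"fingers":0,"x":0,"y":0,"z":0,"rx":0,"ry":0,"rz":0},{"fingers":0,"x":0,"y":0,"z":0,"rx":0,"ry":0,"rz":0}]' | grep -E 'clock|pos|contact'
python3 -m jog '[{"fingers":0,"x":0,"y":0,"z":0,"rx":0,"ry":0,"rz":0},{"fingers":0,"x":0,"y":0,"z":0,"rx":0,"ry":0,"rz":0}]' | grep -E 'clock|contact'
python3 -m jog '[{"fingers":0,"x":-0.004,"y":0,"z":0,"rx":0,"ry":0,"rz":0},{"fingers":0,"x":-0.006,"y":0,"z":0,"rx":0,"ry":0,"rz":0},{"fingers":0,"x":-0.012,"y":0,"z":0,"rx":0,"ry":0,"rz":0},{"fingers":0,"x":-0.012,"y":0,"z":0,"rx":0,"ry":0,"rz":0},{"fingers":0,"x":0,"y":0,"z":-0.04,"rx":0,"ry":0,"rz":0},{"fingers":0,"x":0,"y":0,"z":-0.05,"rx":0,"ry":0,"rz":0},{"fingers":0,"x":0,"y":0,"z":0,"rx":0,"ry":0,"rz":0}]' | grep -E 'clock|pos|contact'
python3 - <<'E'
from st import *
import pose as P
st()
for c in ("wrist","scene"):
    k=r.get_calibration(c);p,d=r.grab_frame(c);cv2.imwrite(f"pics/{c}11.png",p[:,:,::-1])
    if c=="wrist": P.pose(p,np.array(k['mtx']),np.array(k['extrinsics']))
    for t in ("bolt_nose","bolt_knob","notch","disc","cutter","jar","spatula","biscuit0"):
        print(c,t,[(np.round(q['xyz'],3).tolist(),round(q['score'],2),'dist',np.hypot(*(q['xyz'][:2]-np.array([.5705,.0265]))).round(3)) for q in r.landmark_of(t,c)[:2]])
E
```

```text
clock: 35.67
tcp_pos: [0.554, -0.1151, 0.0363]
contact_force: [-2.9, -14.6, -3.9]
clock: 35.92
contact_force: [-2.4, -15.1, -2.9]
clock: 36.8
tcp_pos: [0.5536, -0.1449, 0.1299]
contact_force: [0.4, -0.4, -1.5]
t 36.8 tcp [ 0.5536 -0.1449  0.1299] yaw 83.4 rel tool axes mm [-172.4    1.9] f [ 0.4 -0.4 -1.5] q [-0.3   0.42  0.58  1.91 -0.29  0.89  0.31]
pockets 2 centre [0.5691 0.0276] r 0.0442 notch deg (mod45) -95.67 res mm 0.0
 ear r 0.0835 ang -50.7
 ear r 0.0833 ang -140.6
stripes mid [ 0.5554 -0.1038] bolt line deg -96.25 mid as seen from centre deg -95.93 dist 0.1321 gap 0.029
wrist bolt_nose [([0.566, -0.029, 0.054], 0.88, 'dist', np.float64(0.056)), ([0.558, -0.096, 0.097], 0.55, 'dist', np.float64(0.123))]
wrist bolt_knob [([0.562, -0.098, 0.094], 0.69, 'dist', np.float64(0.125))]
wrist notch [([0.563, -0.04, 0.058], 0.6, 'dist', np.float64(0.067))]
wrist disc []
wrist cutter []
wrist jar []
wrist spatula []
wrist biscuit0 []
scene bolt_nose [([0.562, -0.031, 0.05], 0.85, 'dist', np.float64(0.058))]
scene bolt_knob [([0.561, -0.097, 0.096], 0.49, 'dist', np.float64(0.124)), ([0.553, -0.104, 0.064], 0.39, 'dist', np.float64(0.132))]
scene notch [([0.562, -0.039, 0.063], 0.64, 'dist', np.float64(0.066)), ([0.266, 0.115, 0.021], 0.56, 'dist', np.float64(0.317))]
scene disc [([0.573, 0.028, 0.039], 0.93, 'dist', np.float64(0.002)), ([0.82, 0.058, 0.004], 0.8, 'dist', np.float64(0.251))]
scene cutter [([0.644, 0.354, 0.001], 0.92, 'dist', np.float64(0.336))]
scene jar [([0.495, 0.367, -0.001], 0.93, 'dist', np.float64(0.349))]
scene spatula [([0.685, -0.378, 0.0], 0.55, 'dist', np.float64(0.42))]
scene biscuit0 [([0.498, -0.283, 0.01], 0.57, 'dist', np.float64(0.318))]
```

The bolt is home: nose 56–58 mm and knob about 124 mm from the axis. The bystanders haven't moved and the tool is clear, so I'll hand in.

```bash
python3 -c "
from bench import r
print(r.hand_in())"
```

```text
the job is handed in; nothing more can be done
None
```

The notch was turned to face the bolt, the bolt slid home onto the notch floor and pressed with about 15 N for over a second, and the job was handed in at about 37 s with the robot clear of everything.

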